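# Draw up the last cam of a shelf riser

## Robot

A 6-joint arm with a two-finger parallel gripper is mounted at the origin on a cart in front of the work surface, level with it; the furniture and walls round the work are solid. World frame = base frame: x ahead of the robot, y to its left, z up, the work surface at z = 0. Lengths are in m, angles in degrees, forces in N, time in s.
With the tool pointing down it reaches from about 0.35 to 0.875 m from the base axis. Payload 4.2 kg.
Tool frame: the origin (TCP) lies on the centre line of the jaws, within the pads' length; the fingertips stand ctrl.tips_ahead ahead of it and the grasp point (between the pads) is the TCP (ctrl.tips_ahead is the distance from the TCP to the fingertips, in m); z points along the fingers, y is the line along which they close (so a half turn about z gives the same grasp; the last joint's range is limited). The gripper opens to 85 mm and grips with 20 to 120 N. Pads are 22 mm wide; open, the fingers measure 114 mm over their backs; the gripper's body (76 mm by 85 mm) begins 54 mm behind the grasp point. The pads swing forward as they close: fully open they stand 13 mm farther back than shut.
Start: joints at [-54.626, 22.042, 0.453, 0, -68.411, -14.817], TCP at [0.219, -0.585, 0.25] pointing down, gripper open.
Joint ranges: [-179.83, 179.83], [-69.29, 118.12], [-61.27, 80.66], [-181.25, 117.63], [-171.15, -9.14], [-177.46, 177.46]. Speed limits (degrees/s): [159.86, 159.86, 180, 180, 180, 180].

## Interface

Orientations are given as [roll, pitch, yaw] about the fixed x, y, z axes, in that order (R = Rz(yaw) Ry(pitch) Rx(roll)).
In Python, from cell import sensors, capture, ctrl gives the robot as it stands. The module is installed in compiled form; this text tells all that it offers.
- The arm moves only by the tool drive_tool, never from a script. Its argument "deltas" is text: rows parted by semicolons, each of 7 numbers parted by spaces: the turn, a rotation vector about the world's x, y, z in degrees, then the shift along the world's x, y, z in mm, then the finger opening in mm, from 0 to 85.4. A call has 1 to 12 rows; each row shifts and turns the commanded pose from where the row before left it; what a row does not reach is not made up. A row lasts 1/10 s, in which the tool goes at most 50 mm and 8.59 degrees, less where a joint would pass 70% of its speed; a pose out of reach is approached as far as the arm can. A call is refused whole if a number of a shift passes 50 or a number of a turn 8.59, either way. A call with a gripper value outside its range is refused whole. The fingers move at their own pace and stop on an object; "newtons" is the grip in N (left out, the last holds). Time passes only in rows, so rows that do not move let the fingers close. It gives the time, the measured TCP pose, the force, the opening and the grip force at its end, in the units of the state.
- sensors.get_obs(): the state, without advancing time (a new reading comes with each control period).
- capture(name): name is "scene" or "top"; returns a dict with "image" (400x640x3 uint8, red, green, blue), "fx", "fy", "cx", "cy" (pixels), "extrinsics" (4x4, takes a point from world to camera coordinates). Camera axes: x right, y up, looking along -z (the intrinsics and any distortion apply to the point x, -y, -z); pixel columns grow to the right and rows downward; lengths in m; the calibration is good to about 2 mm. A picture is of the moment at which its call begins. There is no depth.
- ctrl.hand_in(): hands the job in; it is judged then, once.
The state is a dict: "time": time; "qpos": joint angles; "qvel": joint speeds; "effort": joint torques, N m; "tcp_pos": TCP position; "eef_rot": TCP orientation; "wrist_force": force on the tool from outside, world axes, zero at the start; "torque": the same for the moment, N m; "gripper_width": opening from 0.0 (shut) to 1.0 (fully open); "grip_force": force on a finger pad.
Only numpy, scipy, OpenCV 4.12 (cv2) and the standard library are available. Lean on these libraries where they do the work, as an engineer would, in place of code of your own. Each camera call takes 0.05 s, during which the arm holds its last target. There are 200 camera calls.

## Task

A small white shelf riser lies upside-down on the worktop, half put together: the leg at the robot's right-hand end still stands a little off the board. Take the flat-blade driver with the orange handle from the wooden block, set its blade in the slot of the cam beside that leg and turn it clockwise, up to a quarter turn or so, until the leg is drawn up and the cam is snug; feel for it and stop there, since forcing it crushes the board and leaving it slack lets the leg work loose. Then stand the driver back in the block; do not drag the riser about, do not touch it with the fingers, and leave the blue-handled driver, the jars and the mug alone.

Things in the scene. Friction and masses are not known exactly. Their poses are not given: they have to be found in the camera images.
- driver: Flat-blade stubby driver, 118 mm long, 70 g, orange handle; stands blade-down in a bore of the block. Origin at the middle of the blade's tip, z up the driver. Blade 14 mm wide along its x, 3 mm thick along y (2 mm at the tip). A black collar, 26 mm across, rests on the block's top; its underside is 48 mm above the tip.
- driver_grip (a point): Where to grip the driver: on its axis, 86 mm above the tip, axes as the driver's. The handle is square there, 24 x 24 mm, from 54 to 114 mm above the tip, its flats square to x and y; grip across two facing flats, from above.
- cross_driver: Cross-head driver of the same shape with a blue handle, in another bore of the block; a bystander. Origin at its tip, z up.
- tool_block: Fixed dark wooden block, 56 mm along x, 160 mm along y, 53 mm high, with three round bores 19 mm wide and 50 mm deep in its top at x = 0, y = -55, 0 and +55 mm; the middle one starts empty. Origin at the centre of its underside, on the worktop. A driver standing in it has its tip 5 mm above the worktop.
- riser: White shelf riser lying loose and upside-down on the worktop, about 0.95 kg: a board 100 mm along x, 300 mm along y, 18 mm thick, with a leg panel 78 mm high and 18 mm thick across each end. The leg at +y is fixed, its own cam already home. The leg at -y (the robot's right) is loose. Origin at the centre of the board's lower face, z up.
- leg: The loose leg at the riser's -y end, 100 x 18 x 78 mm. It slides only along the riser's y, on two dowels and a steel pin that show in the gap. Origin at the foot of its inner face, in the middle. It starts 2.2 mm off the board's end and stops when it meets it; the cam draws it in.
- cam: Zinc cam, 25 mm across, let into the board 36 mm from its loose end, its face level with the board. Turns only about the vertical, clockwise from above to tighten, and stays where it is left. To get snug it turns 0.5 to 1.45 rad from its start; how far differs each time with the depth of the pin and cannot be seen. Origin on its axis, 13.5 mm below its face.
- cam_axis (a point): Fixed point of the riser on the cam's axis, level with the board's face; axes as the riser's. Torque at the blade: 0.05 to 0.1 N m while the cam draws the leg; once the leg meets the board it climbs by 0.04 to 0.1 N m for every 0.1 rad of the hand. Snug is 0.15 to 0.2 N m; past about 0.23 N m the board is crushed.
- cam_slot (a point): Middle of the cam's face, 18.5 mm above the worktop, turning with the cam. The slot runs across the face along this point's y: 4.6 mm wide (6 mm at its bevelled lips), 25 mm long, 5.5 mm deep. The blade has 0.12 rad of play in it each way and gives some 0.6 rad per N m. Once it is in, its tip lies 4 to 6 mm below this point.
- open_end (a point): Middle of the board's end at the loose leg, on its upper edge (18 mm above the worktop), where the leg's inner face must arrive. Axes as the riser's.
- tight_end (a point): Middle of the board's other end, at the fixed leg, on its upper edge. Axes as the riser's.
- spice_a: Spice jar with a dark cap, pale contents and a red and white label, 41 mm across, 105 mm high; a bystander behind the riser. Origin at the centre of its foot.
- spice_c: Spice jar with a dark cap and a dark blue label, 41 mm across, 105 mm high; a bystander behind the riser. Origin at the centre of its foot.
- table_mug: White mug with yellow dots, 87 mm across without its handle, 97 mm high; a bystander behind the block. Origin at the centre of its foot.
Mind the look-alikes: they are no part of the job. Several things have the shape of the tool_block; the one meant has the colours described above. Leave any yellow look-alike of the driver alone.

How it is judged (in metres and radians):
On the way, in this order (a step that is already met when the one before it is completed fails the run):
1. the flat driver is drawn out of the block (z of driver in the frame of tool_block above 0.056 m), for 0.1 s.
2. its blade is in the slot of the loose leg's cam, over 3 mm deep (z of driver in the frame of cam_slot below -0.003 m and horizontal distance between driver and cam_slot below 0.006 m), for 0.2 s.
3. with the blade still in the slot, the cam has drawn the leg up to the board (gap under 0.8 mm) and pulls on it with over 12 N (all of step 2 and contact force between leg and cam above 12 N and y of leg in the frame of open_end above -0.0008 m), for 0.1 s.
At the end, for the whole second after the job is handed in: the leg is up against the board (gap under 0.8 mm) and the cam keeps pulling on it with over 8 N; the orange driver stands upright (within 0.1 rad) in a bore of the block with its collar down on the top (within 4 mm), at rest; the riser is at rest (contact force between leg and cam above 8 N and y of leg in the frame of open_end above -0.0008 m and z of driver in the frame of tool_block between 0 and 0.009 m and x of driver in the frame of tool_block between -0.008 and 0.008 m and y of driver in the frame of tool_block between -0.068 and 0.068 m and angle between driver's own z axis and vertical below 0.1 rad and linear speed of each of driver, riser below 0.02 m/s); the robot touches nothing.
It fails at once if the cam was forced: it pulled on the leg with over 34 N (contact force between leg and cam above 34 N).
It fails at once if the driver was pressed on the riser with over 60 N (contact force between driver and riser above 60 N).
It fails at once if the riser was dragged or twisted: one of its ends moved over 20 mm (distance of any of open_end, tight_end from where it was at the start of the episode above 0.02 m).
It fails at once if the fingers pushed on the riser or its leg (over 3 N) (contact force between the fingers and riser above 3 N).
It fails at once if a bystander (the blue driver, a jar or the mug) was moved over 20 mm or tipped (distance of any of cross_driver, spice_a, spice_c, table_mug from where it was at the start of the episode above 0.02 m or angle between any of spice_a, spice_c, table_mug's own z axis and vertical above 0.3 rad).
It also fails if it takes over 70 s, if anything falls off the work surface, if the arm or the gripper's body presses on something with over 40 N, if the wrist force passes 120 N, or if a joint passes its speed limit or range.

## Working session

There is one attempt and no reset: what is moved stays moved. The work goes in short steps, Python scripts to look and compute and a tool call to move; the robot and the scene stay as the last step left them, time stands still between calls to the robot, and variables do not carry over. Pictures are saved under pics/ and viewed, at most 10 in all, crops included, and the job is handed in when it is done.

Besides the shell and the picture viewer there is one more tool, called after ">>>" as a command line: name --argument value ..., lists and objects as JSON in quotes. drive_tool: Moves the arm, as the interface text tells. Its arguments: {"type":"object","properties":{"deltas":{"type":"string"},"newtons":{"type":"number"}},"required":["deltas"]}

```bash
mkdir -p pics; cat > h.py <<'E'
import numpy as np, cv2
from cell import sensors, capture, ctrl
def ray(c,u,v):
    E=np.array(c["extrinsics"]);R=E[:3,:3];o=-R.T@E[:3,3]
    d=R.T@np.array([(u-c["cx"])/c["fx"],-(v-c["cy"])/c["fy"],-1.0]);return o,d
def onz(c,u,v,z):
    o,d=ray(c,u,v);return o+d*(z-o[2])/d[2]
def proj(c,p):
    q=np.array(c["extrinsics"])@np.r_[p,1];return np.array([c["cx"]+c["fx"]*q[0]/-q[2],c["cy"]-c["fy"]*q[1]/-q[2]])
def tri(c1,p1,c2,p2):
    o1,d1=ray(c1,*p1);o2,d2=ray(c2,*p2);A=np.c_[d1,-d2];s=np.linalg.lstsq(A,o2-o1,rcond=None)[0]
    a=o1+d1*s[0];b=o2+d2*s[1];return (a+b)/2,np.linalg.norm(a-b)
def save(c,n,crop=None,k=1):
    im=c["image"][...,::-1]
    if crop: x0,y0,x1,y1=crop;im=im[y0:y1,x0:x1]
    cv2.imwrite("pics/"+n,cv2.resize(im,None,fx=k,fy=k,interpolation=cv2.INTER_CUBIC))
E
python3 - <<'E'
from h import *
import pickle
for n in("scene","top"):
    c=capture(n);pickle.dump(c,open(n+".pkl","wb"));save(c,n+"0.png")
    print(n,{k:c[k] for k in c if k not in("image","extrinsics")},-np.array(c["extrinsics"])[:3,:3].T@np.array(c["extrinsics"])[:3,3])
print(sensors.get_obs(),ctrl.tips_ahead)
E
```

```text
scene {'fx': 399.60774568436614, 'fy': 399.60774568436614, 'cx': 322.84017184375637, 'cy': 198.765496374452} [-0.15264104  0.67068541  0.71203603]
top {'fx': 367.12738084832995, 'fy': 367.12738084832995, 'cx': 318.36531743415765, 'cy': 197.4739192631217} [ 0.4707659  -0.03041013  1.32287155]
{'time': 0.1, 'qpos': array([-5.46270616e+01,  2.20858775e+01,  3.88095757e-01, -2.26623423e-02,
       -6.84117334e+01, -1.48161313e+01]), 'qvel': array([-0.06637441, -0.03416739,  0.15528938,  0.1286483 ,  0.02758655,
       -0.03447419]), 'effort': array([ 3.90608202e-04, -3.93320274e+01,  1.88929099e+01,  4.19789538e+00,
       -2.59635432e-03,  1.06536748e-05]), 'tcp_pos': array([ 0.21929571, -0.58475345,  0.24934618]), 'eef_rot': array([ 1.79888740e+02, -7.64882929e-03, -1.59451544e+02]), 'wrist_force': array([-0.11238516,  0.11523137, -0.01126187]), 'torque': array([ 0.00849513, -0.00470551,  0.03228063]), 'grip_force': 0.0, 'gripper_width': 0.9965287369899685} 0.019
```

View pics/scene0.png

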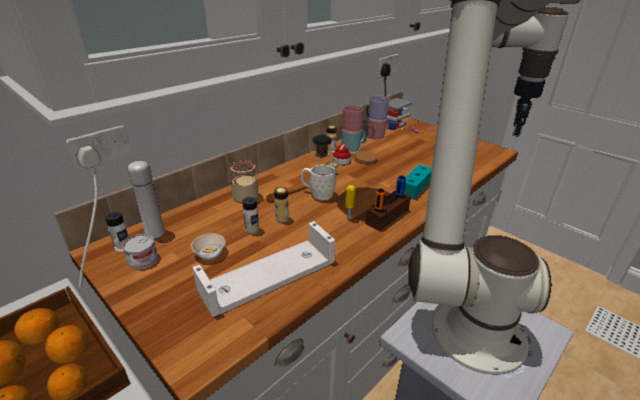

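View pics/top0.png

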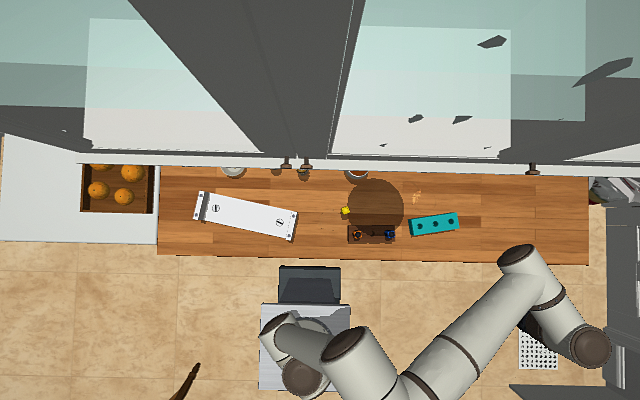

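```bash
python3 - <<'E'
from h import *
import pickle
s=pickle.load(open("scene.pkl","rb"));t=pickle.load(open("top.pkl","rb"))
a=s["image"][150:310,190:440,::-1];b=t["image"][180:260,180:410,::-1]
a=cv2.resize(a,(780,499),interpolation=cv2.INTER_CUBIC)
cv2.imwrite("pics/c1.png",a)
save(t,"c2.png",(185,180,405,255),3.6)
E
```

```text
(no output)
```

View pics/c1.png

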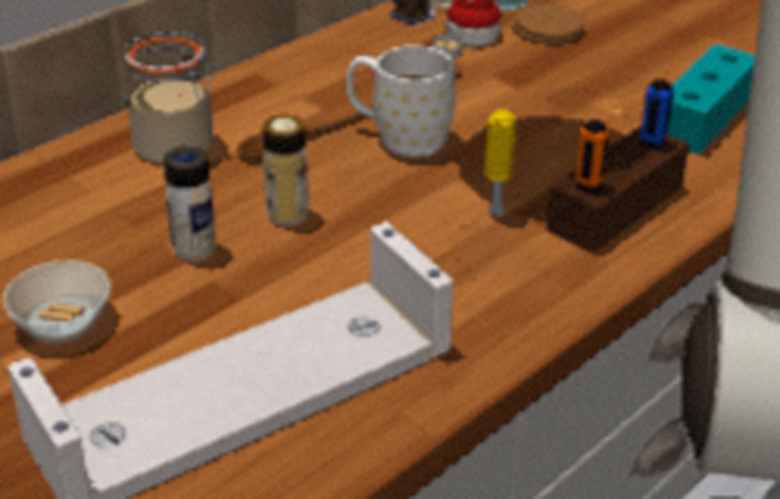

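View pics/c2.png

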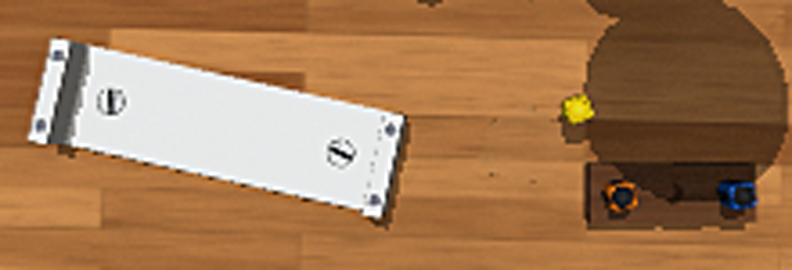

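```bash
python3 - <<'E'
from h import *
import pickle
s=pickle.load(open("scene.pkl","rb"));t=pickle.load(open("top.pkl","rb"))
# white riser in top
im=t["image"].astype(int); 
m=((im.min(2)>150)).astype(np.uint8); m[:185]=0;m[245:]=0;m[:,:185]=0;m[:,310:]=0
n,l,st,ce=cv2.connectedComponentsWithStats(m);k=1+st[1:,4].argmax();print(st[k])
pts=np.argwhere(l==k)[:,::-1].astype(np.float32)
r=cv2.minAreaRect(pts);print("rect px",r);
for p in cv2.boxPoints(r): print(p,onz(t,*p,.078)[:2],onz(t,*p,.018)[:2])
# dark in riser near cams
def show(c,x0,y0,x1,y1):
    g=c["image"][y0:y1,x0:x1].mean(2).astype(int)
    print("cols",x0,"..");[print(y0+i,*("%3d"%v for v in row)) for i,row in enumerate(g)]
show(t,271,214,290,230)
show(s,298,247,318,262)
def cen(c,f,x0,y0,x1,y1):
    im=c["image"].astype(int);m=f(im[...,0],im[...,1],im[...,2]);mm=np.zeros_like(m);mm[y0:y1,x0:x1]=m[y0:y1,x0:x1]
    p=np.argwhere(mm)[:,::-1];return p.mean(0),p.min(0),p.max(0),len(p)
org=lambda r,g,b:(r>150)&(g<130)&(b<60)&(r>1.9*g)
print("org s",cen(s,org,368,180,392,220));print("org t",cen(t,org,345,225,366,245))
blu=lambda r,g,b:(b>r*1.6)&(b>60)
print("blu s",cen(s,blu,392,170,410,205));print("blu t",cen(t,blu,380,225,400,245))
show(t,348,226,366,244)
E
```

```text
[ 204  193   93   47 2454]
rect px ((249.97494506835938, 215.58053588867188), (89.2082748413086, 29.147138595581055), 13.20108699798584)
[203.22134 219.58278] [0.44589383 0.34952433] [0.44469506 0.36783631]
[209.87766 191.20586] [0.54243952 0.3308412 ] [0.54589403 0.3482527 ]
[296.72855 211.5783 ] [0.48080171 0.03464239] [0.48128542 0.03777778]
[290.07224 239.95522] [0.38458921 0.05443064] [0.38043569 0.05851977]
cols 271 ..
214 232 232 232 232 231 232 231 231 232 231 232 230 232 232 232 231 232 232 232
215 230 231 232 231 232 232 231 231 231 231 231 232 232 232 231 231 231 232 234
216 232 231 232 231 232 231 232 232 232 232 232 232 232 233 231 233 232 233 230
217 231 231 232 231 232 232 234 235 235 234 233 233 232 231 231 232 232 232 233
218 231 232 232 233 233 238 241 238 200 228 237 236 233 232 232 231 232 232 230
219 231 231 231 233 237 236 115 125 189 228 112 230 235 232 232 232 231 233 233
220 232 232 232 234 236 164 200 253 203 237 230 158 239 235 232 232 232 233 233
221 231 231 232 236 236 102  11  43 196 251 242 237 184 238 232 231 232 231 213
222 232 231 231 234 229 199 181
[... 2904 characters left out ...]
  57  58  58  60
235  23  60  58  57  45   3  37  19  25  43  44  30  41 104  50  54  55  56
236  23  64  61  64  63  26  32  65  19  27  25  25  68 136  56  60  59  63
237  28  66  62  65  62  28  58 126  82  12  30  83  91  69  56  59  61  62
238  27  68  63  64  66  64  30  42  85  55  38  32  65  60  63  64  64  63
239  17  71  68  65  69  68  32  37  34  33  35  41  71  68  68  67  66  67
240  14  70  71  64  70  65  33  33  33  38  39  72  69  68  69  67  67  66
241  25  68  63  67  62  69  66  66  68  71  70  63  64  66  64  64  65  63
242  63  66  67  68  69  68  71  76  72  73  71  70  69  71  70  69  70  70
243  57  61  61  65  64  63  66  63  67  67  67  64  64  65  65  62  65  64
```

```bash
python3 - <<'E'
from h import *
import pickle
s=pickle.load(open("scene.pkl","rb"));t=pickle.load(open("top.pkl","rb"))
def dark(c,x0,y0,x1,y1,bg,thr):
    g=c["image"].mean(2);P=[];W=[]
    for v in range(y0,y1):
        for u in range(x0,x1):
            w=bg-g[v,u]
            if w>thr:P.append(onz(c,u,v,.0185)[:2]);W.append(w)
    return np.array(P),np.array(W)
# slot in top
P,W=dark(t,274,216,285,228,232,90)
for thr in(90,130,180):
    k=W>thr;m=np.average(P[k],0,W[k]);C=np.cov((P[k]).T,aweights=W[k]);w,v=np.linalg.eigh(C);d=v[:,1];print(thr,"slot c",m,"yaw(y axis)",np.degrees(np.arctan2(-d[0],d[1])),w)
# cam rim: min enclosing circle of non-background pixels
for c,box,bg,thr,n in((t,(274,216,285,228),232,30,"top"),(s,(299,249,313,260),203,18,"scene")):
    P,W=dark(c,*box,bg,thr);cc,r=cv2.minEnclosingCircle((P*1000).astype(np.float32));print(n,"cam",cc,r,"mean",P.mean(0))
# block dark outline top
im=t["image"].astype(int);hsv=im
m=((im.mean(2)<80)).astype(np.uint8);mm=np.zeros_like(m);mm[222:248,340:402]=m[222:248,340:402]
for z in(.053,):
  print("corners-ish", [onz(t,u,v,z)[:2].round(4) for u,v in((348,241.5),(394.5,242),(348,226))])
print("handle top",onz(t,357.7,234.4,.119),"blue",onz(t,390,233.8,.119))
g=s["image"]
print("scene orange cap top px from z=.119:",proj(s,onz(t,357.7,234.4,.119)),proj(s,onz(t,357.7,234.4,.119)-[0,0,.06]))
for u in(374,377,380,383,386): print(u,[tuple(g[v,u]) for v in range(186,216,3)])
save(s,"c3.png",(360,165,425,235),8)
E
```

```text
90 slot c [0.44347957 0.09861445] yaw(y axis) -22.725646598021576 [2.10594912e-05 6.34401434e-05]
130 slot c [0.4418857  0.09747009] yaw(y axis) -25.53906694585907 [1.78173247e-06 4.94307057e-05]
180 slot c [0.44241033 0.09825738] yaw(y axis) -23.086974967954067 [1.64531932e-06 4.25142893e-05]
top cam (442.86883544921875, 97.77326965332031) 14.263480186462402 mean [0.44263151 0.0989715 ]
scene cam (442.3248596191406, 100.93871307373047) 14.618941307067871 mean [0.44194736 0.10218881]
corners-ish [array([ 0.3824, -0.1434]), array([ 0.3847, -0.3038]), array([ 0.4357, -0.1423])]
handle top [ 0.41091784 -0.16878885  0.119     ] blue [ 0.41547474 -0.2744794   0.119     ]
scene orange cap top px from z=.119: [380.89433357 190.08035444] [378.92495803 207.33534406]
374 [(np.uint8(150), np.uint8(88), np.uint8(44)), (np.uint8(82), np.uint8(52), np.uint8(27)), (np.uint8(80), np.uint8(49), np.uint8(25)), (np.uint8(74), np.uint8(42), np.uint8(19)), (np.uint8(81), np.uint8(50), np.uint8(28)), (np.uint8(84), np.uint8(46), np.uint8(17)), (np.uint8(83), np.uint8(37), np.uint8(12)), (np.uint8(78), np.
[... 1188 characters left out ...]
int8(66), np.uint8(29), np.uint8(5)), (np.uint8(52), np.uint8(22), np.uint8(9)), (np.uint8(28), np.uint8(11), np.uint8(2)), (np.uint8(73), np.uint8(35), np.uint8(12)), (np.uint8(26), np.uint8(13), np.uint8(9)), (np.uint8(64), np.uint8(35), np.uint8(18))]
386 [(np.uint8(177), np.uint8(106), np.uint8(51)), (np.uint8(160), np.uint8(97), np.uint8(46)), (np.uint8(81), np.uint8(50), np.uint8(24)), (np.uint8(69), np.uint8(39), np.uint8(18)), (np.uint8(30), np.uint8(13), np.uint8(9)), (np.uint8(29), np.uint8(17), np.uint8(3)), (np.uint8(37), np.uint8(23), np.uint8(13)), (np.uint8(63), np.uint8(38), np.uint8(19)), (np.uint8(42), np.uint8(20), np.uint8(12)), (np.uint8(50), np.uint8(22), np.uint8(11))]
```

View pics/c3.png

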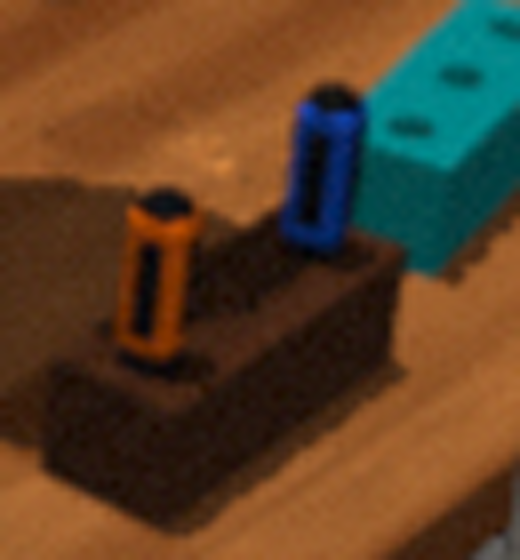

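Candidates in the scene view: orange driver (380,200), yellow look-alike (350,200) and blue (401,185). For blocks, brown (388,210) or teal (418,180). I choose the orange driver in the brown block. The loose leg's cam is at top px (279.7,222), about (0.4425,0.099). The crops confirm this: the orange handle stands in the +y bore, at (0.411,-0.169) by both views.

>>> drive_tool --deltas "0 0 0 19.2 41.6 0 60;0 0 0 19.2 41.6 0 60;0 0 0 19.2 41.6 0 60;0 0 0 19.2 41.6 0 60;0 0 0 19.2 41.6 0 60;0 0 0 19.2 41.6 0 60;0 0 0 19.2 41.6 0 60;0 0 0 19.2 41.6 0 60;0 0 0 19.2 41.6 0 60;0 0 0 19.2 41.6 0 60;0 0 0 0 0 0 60;0 0 0 0 0 0 60" --newtons 40

```text
time: 1.3
tcp_pos: [0.4116, -0.1682, 0.25]
eef_rot: [180.0, -0.0, -159.3]
wrist_force: [-0.5, -1.3, 0.9]
gripper_width: 0.698
grip_force: 0.0
```

>>> drive_tool --deltas "0 0 0 0 0 -40 60;0 0 0 0 0 -40 60;0 0 0 0 0 -35 60;0 0 0 0 0 -25 60;0 0 0 0 0 -15 60;0 0 0 0 0 0 60;0 0 0 0 0 0 20;0 0 0 0 0 0 20;0 0 0 0 0 0 20;0 0 0 0 0 0 20;0 0 0 0 0 0 20;0 0 0 0 0 0 20" --newtons 40

```text
time: 2.5
tcp_pos: [0.4122, -0.1695, 0.0964]
eef_rot: [-179.9, 0.1, -159.4]
wrist_force: [-0.6, -2.0, 5.6]
gripper_width: 0.274
grip_force: 42.0
```

```bash
python3 - <<'E'
from h import *
o=sensors.get_obs();print(o)
E
```

```text
{'time': 2.5, 'qpos': array([ -1.30933196,  15.62430873, -35.77982922,   0.07070197,
       -38.48357399, -68.14355125]), 'qvel': array([ 0.08683004,  0.01242739, -0.01796313,  0.01541276, -0.10981875,
        0.0514954 ]), 'effort': array([ 1.04129635e+00, -2.46787298e+01,  1.15945494e+01,  1.90809309e+00,
        2.89438404e-01,  1.89800636e-02]), 'tcp_pos': array([ 0.4122077 , -0.16947715,  0.09638532]), 'eef_rot': array([-1.79917270e+02,  8.77772259e-02, -1.59397518e+02]), 'wrist_force': array([-0.60071946, -2.02260091,  5.5844461 ]), 'torque': array([-0.64714578,  0.29143765, -0.03361456]), 'grip_force': 41.9777637720108, 'gripper_width': 0.2742123132509405}
```

>>> drive_tool --deltas "0 0 0 0 0 0 20;0 0 0 0 0 0 20;0 0 0 0 0 20 20;0 0 0 0 0 30 20;0 0 0 0 0 40 20;0 0 0 0 0 40 20;0 0 0 0 0 20 20;0 0 0 0 0 0 20;0 0 0 0 0 0 20;0 0 0 0 0 0 20" --newtons 80

```text
time: 3.5
tcp_pos: [0.4104, -0.1688, 0.2437]
eef_rot: [179.9, -0.2, -159.5]
wrist_force: [0.2, 1.4, -1.3]
gripper_width: 0.267
grip_force: 78.4
```

```bash
python3 - <<'E'
from h import *
o=sensors.get_obs();p=o["tcp_pos"];print(p,o["eef_rot"],o["gripper_width"],o["wrist_force"],o["torque"])
c=capture("scene");tip=p-[0,0,.0914];u,v=proj(c,tip).astype(int);print(u,v)
save(c,"d1.png",(u-35,v-50,u+35,v+20),8)
E
```

```text
[ 0.41044882 -0.1688496   0.24369406] [ 1.79888185e+02 -1.60217366e-01 -1.59453726e+02] 0.26696892873478534 [ 0.20249637  1.38706838 -1.29476905] [ 0.0008296  -0.00677167 -0.0327998 ]
382 180
```

View pics/d1.png

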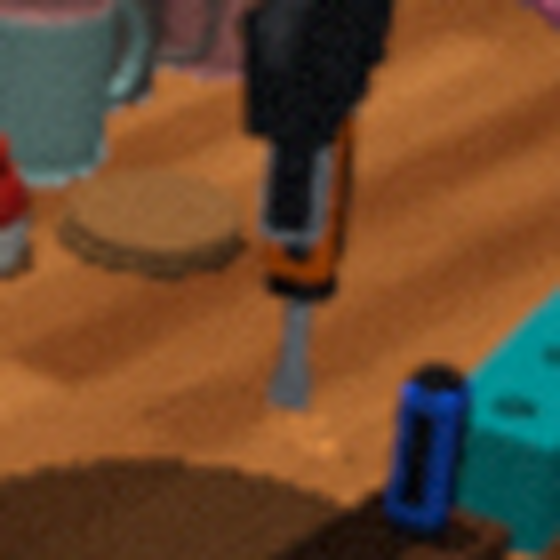

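The blade tip shows at crop (290,405), scene px (383,181), with its broad face to the camera. So the blade's x lies along the tool's x, at azimuth 20.5°. I'll turn +45.5° and move above the cam.

>>> drive_tool --deltas "0 0 7.5 4 33.5 0 20;0 0 7.5 4 33.5 0 20;0 0 7.5 4 33.5 0 20;0 0 7.5 4 33.5 0 20;0 0 7.5 4 33.5 0 20;0 0 8 4 33.5 0 20;0 0 0 4 33.5 0 20;0 0 0 4 33.5 0 20;0 0 0 0 0 0 20;0 0 0 0 0 -50 20;0 0 0 0 0 -50 20;0 0 0 0 0 0 20" --newtons 80

```text
time: 4.75
tcp_pos: [0.4383, 0.0958, 0.139]
eef_rot: [179.4, -0.8, -114.1]
wrist_force: [0.0, -0.5, -0.5]
gripper_width: 0.272
grip_force: 78.7
```

>>> drive_tool --deltas "0 0 0 0 0 -8 20;0 0 0 0 0 0 20;0 0 0 0 0 0 20"

```text
time: 5.05
tcp_pos: [0.4448, 0.0993, 0.1391]
eef_rot: [-179.9, 0.2, -113.9]
wrist_force: [-0.3, -0.1, -0.7]
gripper_width: 0.272
grip_force: 78.7
```

```bash
python3 - <<'E'
from h import *
o=sensors.get_obs();p=o["tcp_pos"];print(p,o["eef_rot"],o["wrist_force"],o["torque"],o["qpos"])
c=capture("scene");tip=p-[0,0,.0914];u,v=proj(c,tip);print("tip",u,v,"collar",proj(c,tip+[0,0,.048]),"cam",proj(c,[.4427,.0992,.0185]))
t=capture("top");print("top tip",proj(t,tip))
x0,y0=int(u)-25,int(v)-25;print(x0,y0)
a=c["image"][y0:y0+45,x0:x0+50,::-1];a=cv2.resize(a,(500,450),interpolation=cv2.INTER_CUBIC)
b=t["image"][205:240,260:300,::-1];b=cv2.resize(b,(300,262),interpolation=cv2.INTER_CUBIC)
z=np.zeros((450,800,3),np.uint8);z[:,:500]=a;z[:262,500:]=b;cv2.imwrite("pics/e1.png",z)
E
```

```text
[0.44475546 0.09932532 0.1391459 ] [-1.79859307e+02  1.72187917e-01 -1.13936496e+02] [-0.33932238 -0.07425609 -0.71988811] [0.01592359 0.01635764 0.03226774] [ 3.31327457e+01  1.26017960e+01 -3.16080604e+01  3.42846887e-02
 -4.55691422e+01 -5.70934066e+01]
tip 306.1299803582883 244.82683227792523 collar [306.09663698 230.17257509] cam [306.7167413  253.74682946]
top tip [278.22014312 221.60308529]
281 219
```

View pics/e1.png

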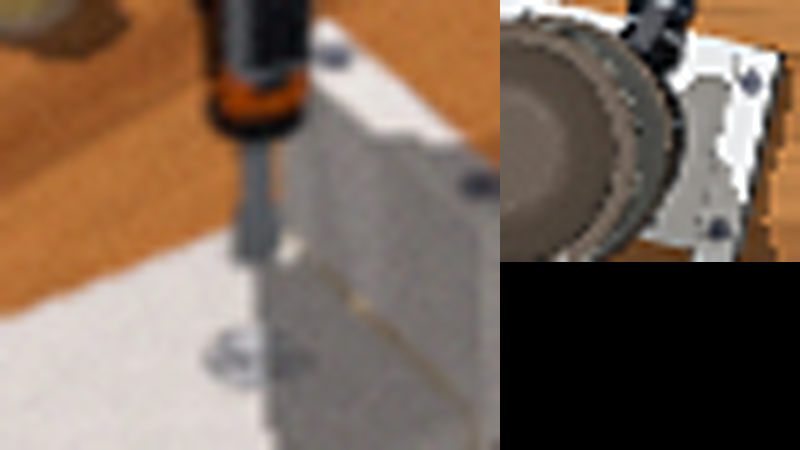

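Tip at crop (255,262), scene px (306,244.7), which matches the kinematics. The cam is below it at crop (256,357), px (306,254.2). I'll aim for the fused centre (0.4424,0.100).

>>> drive_tool --deltas "0 0 0 -2.4 0.7 -10 20;0 0 0 0 0 -10 20;0 0 0 0 0 0 20;0 0 0 0 0 0 20;0 0 0 0 0 0 20;0 0 0 0 0 0 20"

```text
time: 5.75
tcp_pos: [0.4413, 0.0996, 0.1175]
eef_rot: [-180.0, 0.0, -113.9]
wrist_force: [-0.0, -1.0, -0.9]
gripper_width: 0.273
grip_force: 78.7
```

```bash
cat > o.py <<'E'
from h import *
o=sensors.get_obs()
for k in("time","tcp_pos","eef_rot","wrist_force","torque"): print(k,np.round(o[k],4))
E
python3 o.py
```

```text
time 5.75
tcp_pos [0.4413 0.0996 0.1175]
eef_rot [-1.799842e+02  1.870000e-02 -1.139394e+02]
wrist_force [-0.008  -1.0172 -0.9077]
torque [ 0.0126 -0.0589  0.0032]
```

>>> drive_tool --deltas "0 0 0 1 0.3 -2 20;0 0 0 0 0 -2 20;0 0 0 0 0 -2 20;0 0 0 0 0 -1 20;0 0 0 0 0 -1 20;0 0 0 0 0 -1 20;0 0 0 0 0 0 20;0 0 0 0 0 0 20"

```text
time: 6.55
tcp_pos: [0.4421, 0.0998, 0.1083]
eef_rot: [180.0, 0.0, -113.9]
wrist_force: [1.0, 0.2, -0.9]
gripper_width: 0.272
grip_force: 78.7
```

```bash
python3 o.py
```

```text
time 6.55
tcp_pos [0.4421 0.0998 0.1083]
eef_rot [ 1.799998e+02  6.000000e-04 -1.139437e+02]
wrist_force [ 0.9966  0.1605 -0.8863]
torque [-0.0274  0.0159  0.0018]
```

>>> drive_tool --deltas "0 0 0 0 0 -1 20;0 0 0 0 0 -1 20;0 0 0 0 0 0 20;0 0 0 0 0 0 20"

```text
time: 6.95
tcp_pos: [0.442, 0.0998, 0.1063]
eef_rot: [180.0, -0.0, -113.9]
wrist_force: [0.5, 0.3, -0.9]
gripper_width: 0.268
grip_force: 78.7
```

>>> drive_tool --deltas "0 0 0 0 0 -1 20;0 0 0 0 0 0 20;0 0 0 0 0 0 20"

```text
time: 7.25
tcp_pos: [0.4421, 0.0998, 0.1053]
eef_rot: [180.0, -0.0, -113.9]
wrist_force: [0.1, 0.5, -1.1]
gripper_width: 0.273
grip_force: 78.7
```

```bash
python3 o.py
```

```text
time 7.25
tcp_pos [0.4421 0.0998 0.1053]
eef_rot [ 1.799957e+02 -3.800000e-03 -1.139436e+02]
wrist_force [ 0.0908  0.5029 -1.0558]
torque [0.0082 0.0336 0.0037]
```

>>> drive_tool --deltas "0 0 0 0 0 -1 20;0 0 0 0 0 0 20;0 0 0 0 0 0 20"

```text
time: 7.55
tcp_pos: [0.4421, 0.0999, 0.1044]
eef_rot: [-180.0, 0.0, -113.9]
wrist_force: [-0.5, 0.1, 1.4]
gripper_width: 0.273
grip_force: 79.1
```

>>> drive_tool --deltas "0 0 0 0 0 -1 20;0 0 0 0 0 0 20;0 0 0 0 0 0 20"

```text
time: 7.85
tcp_pos: [0.4423, 0.0999, 0.1042]
eef_rot: [-180.0, 0.0, -113.9]
wrist_force: [-2.3, 0.3, 8.1]
gripper_width: 0.272
grip_force: 80.1
```

```bash
python3 o.py
```

```text
time 7.85
tcp_pos [0.4423 0.0999 0.1042]
eef_rot [-1.799747e+02  8.900000e-03 -1.139140e+02]
wrist_force [-2.2542  0.285   8.1394]
torque [ 0.0862  1.03   -0.0353]
```

The blade bottomed at TCP 0.1044, so the tip is at 0.013, exactly the slot floor. I'll ease up 1 mm, then turn.

>>> drive_tool --deltas "0 0 0 0 0 1 20;0 0 0 0 0 0 20;0 0 -4 0 0 0 20;0 0 -4 0 0 0 20;0 0 -4 0 0 0 20;0 0 0 0 0 0 20;0 0 0 0 0 0 20"

```text
time: 8.55
tcp_pos: [0.4422, 0.1, 0.1044]
eef_rot: [-180.0, 0.0, -125.8]
wrist_force: [-1.8, 1.1, 1.9]
gripper_width: 0.267
grip_force: 79.1
```

```bash
python3 o.py
```

```text
time 8.55
tcp_pos [0.4422 0.1    0.1044]
eef_rot [-1.79995e+02  2.05000e-02 -1.25849e+02]
wrist_force [-1.7704  1.0575  1.9199]
torque [0.3398 0.471  0.0961]
```

>>> drive_tool --deltas "0 0 -4 0 0 0 20;0 0 -4 0 0 0 20;0 0 0 0 0 0 20;0 0 0 0 0 0 20"

```text
time: 8.95
tcp_pos: [0.4422, 0.0999, 0.1044]
eef_rot: [-180.0, 0.0, -133.8]
wrist_force: [-0.7, 1.3, 2.0]
gripper_width: 0.273
grip_force: 79.1
```

```bash
python3 o.py
```

```text
time 8.95
tcp_pos [0.4422 0.0999 0.1044]
eef_rot [-1.799907e+02  1.870000e-02 -1.338153e+02]
wrist_force [-0.6597  1.3112  1.9942]
torque [0.2714 0.3578 0.087 ]
```

>>> drive_tool --deltas "0 0 -4 0 0 0 20;0 0 0 0 0 0 20;0 0 0 0 0 0 20"

```text
time: 9.25
tcp_pos: [0.4422, 0.0999, 0.1044]
eef_rot: [-180.0, 0.0, -137.8]
wrist_force: [-0.9, 0.1, 2.1]
gripper_width: 0.269
grip_force: 79.1
```

```bash
python3 o.py
```

```text
time 9.25
tcp_pos [0.4422 0.0999 0.1044]
eef_rot [-1.799926e+02  1.900000e-02 -1.378151e+02]
wrist_force [-0.8891  0.1489  2.0836]
torque [0.2505 0.2812 0.0879]
```

>>> drive_tool --deltas "0 0 -3 0 0 0 20;0 0 0 0 0 0 20;0 0 0 0 0 0 20"

```text
time: 9.55
tcp_pos: [0.4422, 0.0999, 0.1044]
eef_rot: [-180.0, 0.0, -140.8]
wrist_force: [0.9, 0.2, 3.2]
gripper_width: 0.271
grip_force: 79.1
```

```bash
python3 o.py|tail -1
```

```text
torque [0.1871 0.1684 0.047 ]
```

>>> drive_tool --deltas "0 0 -3 0 0 0 20;0 0 0 0 0 0 20;0 0 0 0 0 0 20"

```text
time: 9.85
tcp_pos: [0.4422, 0.0998, 0.1044]
eef_rot: [-180.0, 0.0, -143.8]
wrist_force: [-0.5, 1.1, 2.6]
gripper_width: 0.268
grip_force: 79.1
```

```bash
python3 o.py|tail -1
```

```text
torque [0.0698 0.0468 0.1089]
```

```bash
cat > q.py <<'E'
from h import *
T=[]
for i in range(6):
    o=sensors.get_obs();T.append([o["torque"][2],o["wrist_force"][2]]);capture("top")
T=np.array(T);print("tz",T[:,0].mean().round(4),"+-",(T[:,0].std()/6**.5).round(4),"fz",T[:,1].mean().round(2),"yaw",o["eef_rot"][2].round(2),"t",o["time"])
E
python3 q.py
```

```text
tz 0.0943 +- 0.0104 fz 2.08 yaw -143.91 t 10.1
```

>>> drive_tool --deltas "0 0 -3 0 0 0 20;0 0 0 0 0 0 20;0 0 0 0 0 0 20"

```text
time: 10.45
tcp_pos: [0.4422, 0.0998, 0.1044]
eef_rot: [-180.0, 0.0, -146.9]
wrist_force: [-0.2, -0.5, 2.5]
gripper_width: 0.273
grip_force: 79.2
```

```bash
python3 q.py
```

```text
tz 0.07 +- 0.0107 fz 2.7 yaw -146.92 t 10.7
```

>>> drive_tool --deltas "0 0 -4 0 0 0 20;0 0 0 0 0 0 20;0 0 0 0 0 0 20"

```text
time: 11.05
tcp_pos: [0.4422, 0.0998, 0.1044]
eef_rot: [-180.0, 0.0, -150.9]
wrist_force: [0.9, -0.4, 3.2]
gripper_width: 0.265
grip_force: 79.2
```

```bash
python3 q.py
```

```text
tz 0.0592 +- 0.0107 fz 3.12 yaw -150.91 t 11.3
```

>>> drive_tool --deltas "0 0 -3 0 0 0 20;0 0 0 0 0 0 20;0 0 0 0 0 0 20"

```text
time: 11.65
tcp_pos: [0.4422, 0.0998, 0.1044]
eef_rot: [-180.0, 0.0, -153.9]
wrist_force: [0.7, -0.8, 3.4]
gripper_width: 0.267
grip_force: 79.2
```

```bash
python3 q.py
```

```text
tz 0.0753 +- 0.0129 fz 3.75 yaw -153.92 t 11.9
```

>>> drive_tool --deltas "0 0 -4 0 0 0.3 20;0 0 0 0 0 0 20;0 0 0 0 0 0 20"

```text
time: 12.25
tcp_pos: [0.442, 0.0998, 0.1044]
eef_rot: [180.0, -0.0, -157.9]
wrist_force: [1.5, -1.4, 0.5]
gripper_width: 0.271
grip_force: 78.8
```

```bash
python3 q.py
```

```text
tz 0.061 +- 0.0117 fz 0.23 yaw -157.92 t 12.5
```

>>> drive_tool --deltas "0 0 -3 0 0 0 20;0 0 0 0 0 0 20;0 0 0 0 0 0 20"

```text
time: 12.85
tcp_pos: [0.4419, 0.0997, 0.1044]
eef_rot: [-180.0, -0.0, -160.9]
wrist_force: [2.3, -2.6, -1.5]
gripper_width: 0.277
grip_force: 78.7
```

```bash
python3 q.py
```

```text
tz 0.107 +- 0.0082 fz -1.61 yaw -160.92 t 13.1
```

>>> drive_tool --deltas "0 0 -3 0 0 0 20;0 0 0 0 0 0 20;0 0 0 0 0 0 20"

```text
time: 13.45
tcp_pos: [0.4418, 0.0997, 0.1045]
eef_rot: [-180.0, -0.0, -163.9]
wrist_force: [1.7, -1.8, -2.6]
gripper_width: 0.269
grip_force: 78.7
```

```bash
python3 q.py
```

```text
tz 0.1432 +- 0.0089 fz -2.19 yaw -163.93 t 13.7
```

>>> drive_tool --deltas "0 0 -2 0 0 0 20;0 0 0 0 0 0 20;0 0 0 0 0 0 20"

```text
time: 14.05
tcp_pos: [0.4418, 0.0997, 0.1045]
eef_rot: [-180.0, -0.0, -165.9]
wrist_force: [1.0, -1.9, -2.1]
gripper_width: 0.272
grip_force: 78.6
```

```bash
python3 q.py;python3 q.py
```

```text
tz 0.179 +- 0.0093 fz -2.3 yaw -165.94 t 14.3
tz 0.1467 +- 0.0077 fz -2.91 yaw -165.95 t 14.6
```

>>> drive_tool --deltas "0 0 -1 0 0 0 20;0 0 0 0 0 0 20;0 0 0 0 0 0 20"

```text
time: 14.95
tcp_pos: [0.4419, 0.0997, 0.1045]
eef_rot: [-180.0, -0.0, -167.0]
wrist_force: [0.3, -2.4, -4.1]
gripper_width: 0.274
grip_force: 78.5
```

```bash
python3 q.py;python3 q.py
```

```text
tz 0.1678 +- 0.0088 fz -3.97 yaw -166.95 t 15.2
tz 0.1788 +- 0.0104 fz -3.47 yaw -166.95 t 15.5
```

Mean torque is 0.173 N·m, which is snug. I'll unwind about 11° and lift, rechecking the torque in between.

>>> drive_tool --deltas "0 0 3 0 0 0 20;0 0 3 0 0 0 20;0 0 3 0 0 0 20;0 0 2 0 0 0 20;0 0 0 0 0 0 20;0 0 0 0 0 0 20"

```text
time: 16.15
tcp_pos: [0.4429, 0.1005, 0.1052]
eef_rot: [180.0, 0.1, -156.0]
wrist_force: [-0.0, 0.9, 0.2]
gripper_width: 0.269
grip_force: 78.8
```

```bash
python3 q.py; python3 o.py
```

```text
tz 0.0089 +- 0.0061 fz -0.45 yaw -155.96 t 16.4
time 16.45
tcp_pos [0.4423 0.1001 0.1047]
eef_rot [ 1.799879e+02  4.230000e-02 -1.559573e+02]
wrist_force [-0.0219 -0.654  -0.5034]
torque [ 0.1389  0.0285 -0.0147]
```

>>> drive_tool --deltas "0 0 0 0 0 2 20;0 0 0 0 0 3 20;0 0 0 0 0 5 20;0 0 0 0 0 15 20;0 0 0 0 0 35 20;0 0 0 0 0 40 20;0 0 0 0 0 40 20;0 0 0 0 0 0 20;0 0 0 0 0 0 20;0 0 0 0 0 0 20"

```text
time: 17.45
tcp_pos: [0.4412, 0.0994, 0.2436]
eef_rot: [180.0, -0.1, -156.0]
wrist_force: [0.6, 0.9, -1.7]
gripper_width: 0.27
grip_force: 78.8
```

```bash
python3 o.py; python3 - <<'E'
from h import *
c=capture("scene")
save(c,"f1.png",(270,210,350,280),7)
E
```

```text
time 17.45
tcp_pos [0.4412 0.0994 0.2436]
eef_rot [ 1.799893e+02 -1.265000e-01 -1.559610e+02]
wrist_force [ 0.6142  0.8847 -1.7192]
torque [ 0.0635  0.0443 -0.0046]
```

View pics/f1.png

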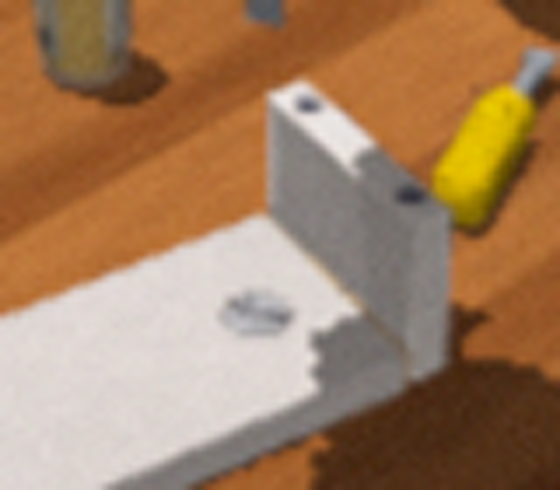

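The leg is home: the gap line is only a hairline by crop (360,300), and the cam stands turned at (257,313). The loose yellow look-alike now lies by crop (485,150), clear of the block, and I'll keep away from it. Next, back to the bore.

>>> drive_tool --deltas "0 0 0 -3.9 -33.5 0 20;0 0 0 -3.9 -33.5 0 20;0 0 0 -3.9 -33.5 0 20;0 0 0 -3.9 -33.5 0 20;0 0 0 -3.9 -33.5 0 20;0 0 0 -3.9 -33.5 0 20;0 0 0 -3.9 -33.5 0 20;0 0 0 -3.9 -33.5 0 20;0 0 0 0 0 0 20;0 0 0 0 0 -40 20;0 0 0 0 0 -40 20;0 0 0 0 0 0 20"

```text
time: 18.7
tcp_pos: [0.4064, -0.1674, 0.1594]
eef_rot: [179.6, -0.7, -156.0]
wrist_force: [-0.6, 0.4, -0.6]
gripper_width: 0.266
grip_force: 78.9
```

>>> drive_tool --deltas "0 0 0 0 0 0 20;0 0 0 0 0 0 20;0 0 0 0 0 0 20;0 0 0 0 0 0 20"

```text
time: 19.1
tcp_pos: [0.4117, -0.1681, 0.166]
eef_rot: [-179.9, 0.2, -155.9]
wrist_force: [-1.0, 0.3, -0.4]
gripper_width: 0.272
grip_force: 78.9
```

```bash
python3 - <<'E'
from h import *
P=[]
for i in range(4): P.append(sensors.get_obs()["tcp_pos"]);c=capture("scene")
p=np.mean(P,0);print(p,np.std(P,0))
tip=p-[0,0,.0914];print("tip",proj(c,tip),"bore",proj(c,[.4108,-.1687,.053]))
save(c,"g1.png",(355,170,415,240),8)
print("yellow",onz(c,339,231,.012))
E
```

```text
[ 0.41140447 -0.16812638  0.16560003] [2.02977248e-04 1.32854608e-05 2.60003659e-04]
tip [379.14607573 203.07240499] bore [378.74714122 209.03724738]
yellow [ 0.45605531 -0.04425818  0.012     ]
```

View pics/g1.png

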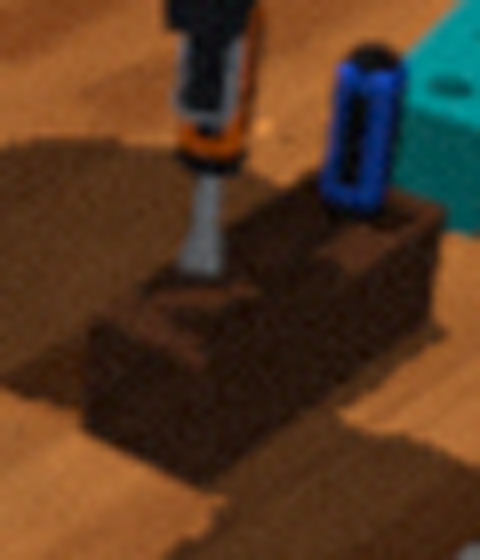

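The tip hangs over the orange bore at crop (200,275), px (379.5,204), as predicted. Lowering.

>>> drive_tool --deltas "0 0 0 -0.4 -0.6 -10 20;0 0 0 0 0 -10 20;0 0 0 0 0 -6 20;0 0 0 0 0 -6 20;0 0 0 0 0 -6 20;0 0 0 0 0 0 20;0 0 0 0 0 0 20"

```text
time: 20.0
tcp_pos: [0.4104, -0.1688, 0.1265]
eef_rot: [180.0, -0.0, -155.9]
wrist_force: [-0.0, 0.7, -0.6]
gripper_width: 0.269
grip_force: 78.9
```

>>> drive_tool --deltas "0 0 0 0 0 -10 20;0 0 0 0 0 -8 20;0 0 0 0 0 -5 20;0 0 0 0 0 -3 20;0 0 0 0 0 0 20;0 0 0 0 0 0 20;0 0 0 0 0 0 20"

```text
time: 20.7
tcp_pos: [0.4104, -0.1688, 0.1008]
eef_rot: [-180.0, -0.0, -155.9]
wrist_force: [0.2, 0.0, 0.6]
gripper_width: 0.273
grip_force: 78.9
```

>>> drive_tool --deltas "0 0 0 0 0 -2 20;0 0 0 0 0 -2 20;0 0 0 0 0 -1 20;0 0 0 0 0 0 20;0 0 0 0 0 0 20"

```text
time: 21.2
tcp_pos: [0.4105, -0.1688, 0.0964]
eef_rot: [-180.0, -0.0, -155.9]
wrist_force: [-2.6, 2.7, 7.1]
gripper_width: 0.27
grip_force: 80.3
```

Collar is down (7 N). Release gently to 55 mm and rise.

>>> drive_tool --deltas "0 0 0 0 0 0.5 30;0 0 0 0 0 0 40;0 0 0 0 0 0 50;0 0 0 0 0 0 55;0 0 0 0 0 0 55;0 0 0 0 0 0 55;0 0 0 0 0 20 55;0 0 0 0 0 40 55;0 0 0 0 0 50 55;0 0 0 0 0 50 55;0 0 0 0 0 0 55;0 0 0 0 0 0 55"

```text
time: 22.4
tcp_pos: [0.4107, -0.1686, 0.257]
eef_rot: [-180.0, 0.2, -156.0]
wrist_force: [-0.4, 0.3, -0.7]
gripper_width: 0.647
grip_force: 0.0
```

```bash
python3 o.py; python3 - <<'E'
from h import *
c=capture("scene");save(c,"i1.png",(250,160,430,290),4.4)
E
```

```text
time 22.4
tcp_pos [ 0.4107 -0.1686  0.257 ]
eef_rot [-1.799546e+02  1.733000e-01 -1.559553e+02]
wrist_force [-0.3823  0.2975 -0.7037]
torque [0.0415 0.0793 0.0351]
```

View pics/i1.png

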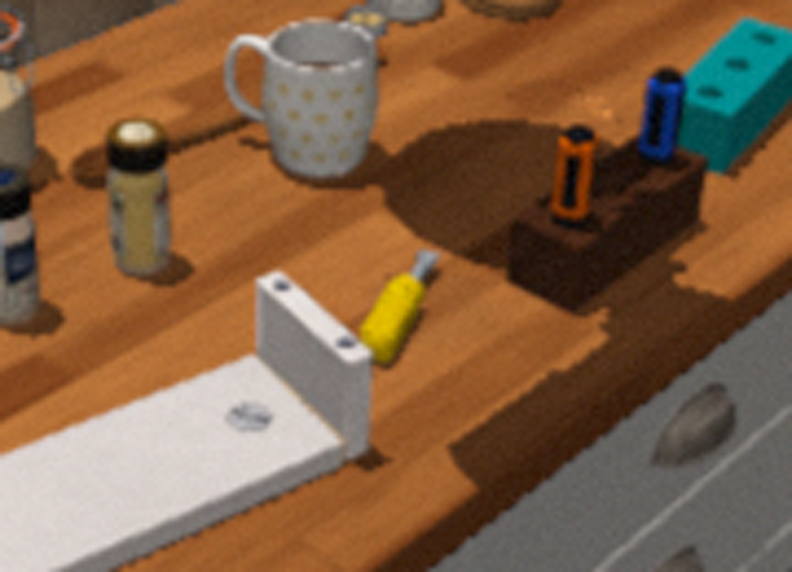

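The orange driver stands upright in its bore at crop (572,180) with the collar down. The leg is flush at (320,400), and the mug, jars and blue driver are in place. Handing in.

```bash
python3 -c "
from cell import ctrl
print(ctrl.hand_in())"
```

```text
the job is handed in; nothing more can be done
None
```

I handed the job in after about 22 s of robot time: the cam is turned snug at about 0.17 N·m, the leg looks flush with the board, and the orange driver stands back in its bore. The yellow look-alike fell over at some point during the moves and was left lying between the riser and the block; the hand-in gave no verdict.

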